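# Lay a breakfast place at the kitchen bar

## Robot

A 7-joint arm with a two-finger parallel gripper is mounted at the origin on the work surface. World frame = base frame: x ahead of the robot, y to its left, z up, the work surface at z = 0. Lengths are in mm, angles in rad, forces in N, time in s.
With the tool pointing down it reaches from about 400 to 875 mm from the base axis. Payload 4.4 kg.
Tool frame: the origin (TCP) lies between the finger pads; the fingertips stand 22 mm ahead of it and the grasp point (between the pads) lies 3 mm ahead of it; z points along the fingers, y is the line along which they close (so a half turn about z gives the same grasp; the last joint's range is limited). The gripper opens to 85 mm and grips with 20 to 120 N. Pads are 22 mm wide; open, the fingers measure 114 mm over their backs; the gripper's body (76 mm by 85 mm) begins 54 mm behind the grasp point. The pads swing forward as they close: fully open they stand 13 mm farther back than shut.
Start: joints at [1.045, 0.628, 0.038, 1.517, -0.027, 0.996, -0.02], TCP at [288.477, -582.493, 253.313] pointing down, gripper open.
Joint ranges: [-3.06, 3.06], [-0.37, 2.12], [-1.25, 1.32], [0.18, 2.47], [-1.1, 4.24], [0.23, 1.98], [-2.94, 2.94]. Speed limits (rad/s): [2.57, 2.57, 3.14, 3.14, 3.14, 3.14, 3.14].

## Interface

Orientations are given as [roll, pitch, yaw] about the fixed x, y, z axes, in that order (R = Rz(yaw) Ry(pitch) Rx(roll)).
In Python, from cell import ctrl gives the robot as it stands.
- The arm moves only by the tool step_arm, never from a script. Its argument "plan" is a list of rows, each an object of numbers: "dx", "dy", "dz": the shift along the tool's x, y, z scaled (see below); "ax", "ay", "az": the turn, a rotation vector about the tool's x, y, z scaled (see below); "gripper": the opening, from 0 (shut) to 1 (fully open). A call has 1 to 20 rows; each row shifts and turns the commanded pose from where the row before left it, along the tool's axes as they then stand; what a row does not reach is not made up. The controller multiplies each number of a shift by 0.3 m and each number of a turn by 90 degrees. A row lasts 1/8 s, in which the tool goes at most 62.5 mm and 10.7 degrees, less where a joint would pass 70% of its speed; a pose out of reach is approached as far as the arm can. A call with a number of a shift or a turn outside -1 to 1 is refused whole. A call with a gripper value outside its range is refused whole. The fingers move at their own pace and stop on an object; the grip force is fixed at half the most. Time passes only in rows, so rows that do not move let the fingers close. It gives the time, the measured TCP pose, the force, the opening and the grip force at its end, in the units of the state.
- ctrl.read_state(): the state, without advancing time (a new reading comes with each control period).
- ctrl.get_image(name): name is "scene" or "top" or "wrist"; returns a dict with "color" (480x640x3 uint8, red, green, blue), "range_z" (480x640 float32, mm along the optical axis (not along the pixel's ray), 0 where there is no reading), "fx", "fy", "cx", "cy" (pixels), "T" (4x4, takes a point from camera to world coordinates); the wrist camera has in their place "T_tool_cam" (4x4, takes a point from camera to tool coordinates, whose origin is the TCP and whose axes are the flange's). Camera axes: x right, y down, z forward; pixel columns grow to the right and rows downward; lengths in mm; the calibration is good to about 2 mm. The wrist camera is an equidistant fisheye: a pixel r from the principal point sees the ray r / f radians off the axis. A picture is of the moment at which its call begins: read the wrist's pose just before it.
- ctrl.finish_job(): hands the job in; it is judged then, once.
The state is a dict: "clock": time; "qpos": joint angles; "qd": joint speeds; "tau": joint torques, N m; "eef_pos": TCP position; "tool_rot": TCP orientation; "force": force on the tool from outside, world axes, zero at the start; "torque": the same for the moment, N m; "width": finger opening in mm; "gripper_force": force on a finger pad.
Only numpy, scipy, OpenCV 4.12 (cv2) and the standard library are available. Lean on these libraries where they do the work, as an engineer would, in place of code of your own. Each camera call takes 0.05 s, during which the arm holds its last target. There are 200 camera calls.

## Task

Lay the breakfast place squared up to the straight row that plate and coaster make, as seen by someone sitting where the robot stands: the tumbler in the middle of the cork coaster, the pepper mill 13 cm behind the plate, at right angles to the row, and the salt shaker 9 cm to the left of the pepper mill, parallel to the row (all centre to centre). Stand the open sugar pot midway between plate and coaster, in line with their centres, and only once it stands there, let go of, put its lid on it; everything ends upright, nothing gets knocked over, and you leave the mug and the honey jar where they are.

Things in the scene. Friction and masses are not known exactly. Their poses are not given: they have to be found in the camera images.
- sugar_pot: Open straight off-white ceramic pot with no handle, outer diameter 62, height 60, wall 4 (mouth diameter 54), floor 6, 0.2 kg. Round: its yaw has no meaning. Origin: centre of its underside; z is its axis, up.
- pot_lid: Off-white ceramic lid of the sugar pot, standing right way up on the bar: spigot (plug) diameter 44 from z = 0 to 8, disc diameter 62 from z = 8 to 16, knob diameter 22 (thinner neck below 24) from z = 16 to its top at z = 36; lift it by the knob. Seated, the spigot is inside the pot's mouth and its underside is 52 above the pot's underside. 60 g. Origin: centre of the spigot's underside; z up.
- tumbler: Open stainless steel drinking tumbler, height 95, diameter 54 at the foot widening to 62 at the rim, 0.15 kg. Round: its yaw has no meaning. Origin: centre of its underside; z is its axis, up.
- pepper_mill: Brown wooden pepper mill, height 95: foot diameter 48 up to z = 18, narrowing to a body of diameter 38 from z = 28 to 62 (the place to grip), a groove, a head of diameter 38 up to z = 85 and a small button on top. 0.18 kg. Round: its yaw has no meaning. Origin: centre of its underside; z is its axis, up.
- salt_shaker: Small off-white ceramic salt shaker with a domed steel cap, height 72, straight body diameter 42 up to z = 52. 0.12 kg. Round: its yaw has no meaning. Origin: centre of its underside; z is its axis, up.
- plate: Off-white ceramic side plate, diameter 150, height 15, fixed to the bar; stays empty. Origin: centre of its underside. Its y axis points left along the row and its x axis behind (not visible: the plate is round).
- coaster: Round cork coaster, diameter 100, 6 thick, fixed, 300 from the plate centre to centre, at its left or right. Origin: centre of its underside; axes as the plate's. The row is the line through both centres, up to 11 degrees off the world's y; 'left' is along it (roughly world +y), 'behind' at right angles to it on the bar, away from the robot (roughly world +x).
- mug: Blue ceramic mug with a handle, diameter 80, height 90; leave it alone. Origin: centre of its underside.
- honey_jar: Amber glass honey jar with a brass cap, diameter 68, height 90; leave it alone. Origin: centre of its underside.
Things that resemble listed ones, but are neither listed nor needed, are in the scene too. What is shaped like the sugar_pot but green or purple is not meant. What is shaped like the salt_shaker but purple is not meant.

How it is judged (in metres and radians):
On the way, in this order (a step that is already met when the one before it is completed fails the run):
1. the sugar pot stands midway between plate and coaster, released, still without its lid (x of sugar_pot in the frame of coaster between -0.015 and 0.015 m and (y of sugar_pot in the frame of coaster between -0.165 and -0.135 m or y of sugar_pot in the frame of coaster between 0.135 and 0.165 m) and horizontal distance between sugar_pot and plate below 0.2 m and height (world z) of sugar_pot below 0.004 m and linear speed of sugar_pot below 0.02 m/s and angle between sugar_pot's own z axis and vertical below 0.12 rad and contact force between sugar_pot and the fingers below 0.1 N and not (horizontal distance between pot_lid and sugar_pot below 0.03 m)), for 0.2 s.
2. the lid is seated on the sugar pot and released (x of sugar_pot in the frame of coaster between -0.015 and 0.015 m and (y of sugar_pot in the frame of coaster between -0.165 and -0.135 m or y of sugar_pot in the frame of coaster between 0.135 and 0.165 m) and horizontal distance between sugar_pot and plate below 0.2 m and height (world z) of sugar_pot below 0.004 m and linear speed of each of sugar_pot, pot_lid below 0.02 m/s and angle between each of sugar_pot, pot_lid's own z axis and vertical below 0.12 rad and horizontal distance between pot_lid and sugar_pot below 0.008 m and z of pot_lid in the frame of sugar_pot between 0.048 and 0.056 m and contact force between pot_lid and the fingers below 0.1 N), for 0.2 s.
At the end, for the whole second after the job is handed in: All upright, at rest: pot within 15 mm of the plate-coaster midpoint, along and across; lid seated (8 mm); tumbler on coaster (12 mm); mill 130 mm behind plate centre (15 mm each way); salt left of mill, centres 75-105 mm apart, 105-155 mm behind plate centre and over 60 mm left of it (x of sugar_pot in the frame of coaster between -0.015 and 0.015 m and (y of sugar_pot in the frame of coaster between -0.165 and -0.135 m or y of sugar_pot in the frame of coaster between 0.135 and 0.165 m) and horizontal distance between sugar_pot and plate below 0.2 m and height (world z) of each of sugar_pot, pepper_mill, salt_shaker below 0.004 m and linear speed of each of sugar_pot, pot_lid, tumbler, pepper_mill, salt_shaker below 0.02 m/s and angle between each of sugar_pot, pot_lid, tumbler, pepper_mill, salt_shaker's own z axis and vertical below 0.12 rad and horizontal distance between pot_lid and sugar_pot below 0.008 m and z of pot_lid in the frame of sugar_pot between 0.048 and 0.056 m and horizontal distance between tumbler and coaster below 0.012 m and height (world z) of tumbler between 0.003 and 0.009 m and x of pepper_mill in the frame of plate between 0.115 and 0.145 m and y of pepper_mill in the frame of plate between -0.015 and 0.015 m and horizontal distance between salt_shaker and pepper_mill between 0.075 and 0.105 m and x of salt_shaker in the frame of plate between 0.105 and 0.155 m and y of salt_shaker in the frame of plate above 0.06 m); the robot touches nothing.
It fails at once if the mug or the honey jar is shifted by more than 30 mm (distance of any of mug, honey_jar from where it was at the start of the episode above 0.03 m).
It fails at once if something is knocked over (tilted more than 45 degrees) (angle between any of sugar_pot, pot_lid, tumbler, pepper_mill, salt_shaker, mug, honey_jar's own z axis and vertical above 0.785 rad).
It also fails if it takes over 131 s, if anything falls off the work surface, if the arm or the gripper's body presses on something with over 40 N, if the wrist force passes 120 N, or if a joint passes its speed limit or range.

## Working session

There is one attempt and no reset: what is moved stays moved. The work goes in short steps, Python scripts to look and compute and a tool call to move; the robot and the scene stay as the last step left them, time stands still between calls to the robot, and variables do not carry over. Pictures are saved under pics/ and viewed, at most 14 in all, crops included, and the job is handed in when it is done.

Besides the shell and the picture viewer there is one more tool, called as name(argument=value, ...), one argument or row to a line, values as JSON. step_arm: Moves the arm, as the interface text tells. Shifts and turns lie within -1 to 1; 1 stands for 0.3 m of shift or 90 degrees of turn. Its arguments: {"type":"object","properties":{"plan":{"type":"array"}},"required":["plan"]}

```bash
mkdir -p pics
python3 - <<'E'
from cell import ctrl
import cv2,numpy as np,pickle
s=ctrl.read_state();print(s['clock'],s['eef_pos'],s['tool_rot'],s['width'])
for n in ['top','scene']:
    im=ctrl.get_image(n);pickle.dump(im,open(n+'.pkl','wb'))
    cv2.imwrite(f'pics/{n}0.png',im['color'][...,::-1]);print(n,im['fx'],im['cx'],im['cy'],np.round(im['T'],3).tolist(),(im['range_z']>0).mean())
E
```

```text
0.0 [ 288.19554652 -581.94826911  252.34760227] [-3.13964131e+00  2.25497542e-05  4.59790065e-01] 85.51660889445574
top 528.8976565107246 311.6986379970956 244.16319547403532 [[0.021, -0.999, 0.049, 426.696], [-1.0, -0.021, -0.011, 28.552], [0.012, -0.049, -0.999, 1264.209], [0.0, 0.0, 0.0, 1.0]] 0.9958333333333333
scene 600.1253597591974 320.8517198228247 230.94954577443224 [[0.617, 0.502, -0.606, 1425.564], [0.787, -0.391, 0.478, -707.627], [0.003, -0.772, -0.636, 1026.16], [0.0, 0.0, 0.0, 1.0]] 0.9936458333333333
```

View pics/top0.png

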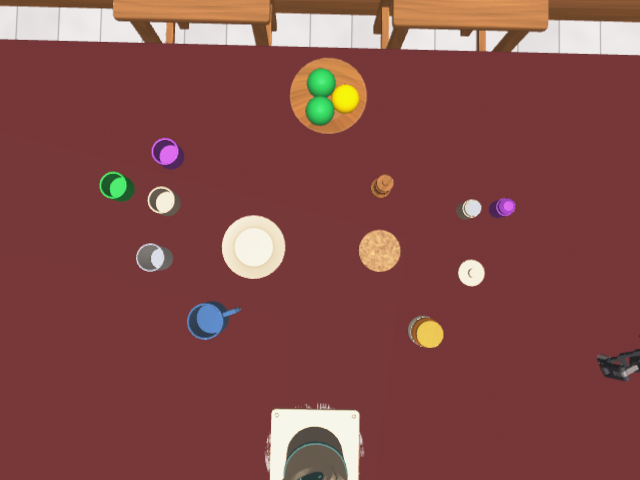

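View pics/scene0.png

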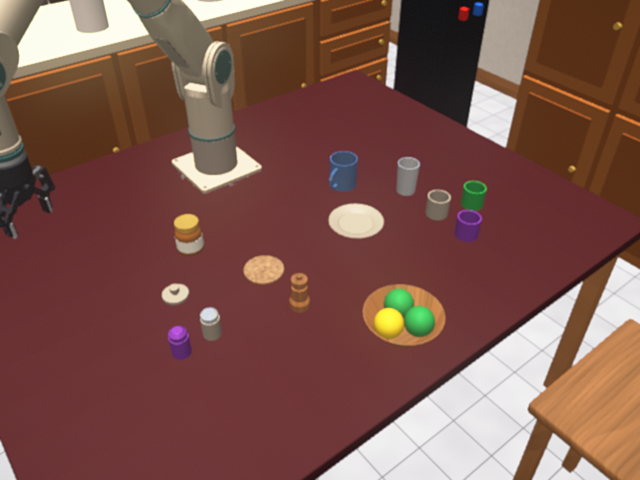

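The top view (up = +x, left = +y) shows, at pixel (column, row):
- plate (253,247) and coaster (380,251)
- white pot (163,201) and tumbler (151,257)
- mill (383,186), salt (472,209) and lid (471,273)
- mug (207,320) and honey jar (427,332)

The decoys are the green pot (115,186), the purple pot (167,152) and the purple shaker (506,207). The scene view agrees.

```bash
cat > h.py <<'E'
import numpy as np,cv2
from cell import ctrl
H={'plate':15,'coaster':6,'sugar_pot':60,'tumbler':95,'pepper_mill':85,'salt_shaker':52,'pot_lid':16,'mug':90,'honey_jar':90}
def rays(im):
    v,u=np.mgrid[0:480,0:640]
    d=np.dstack([(u-im['cx'])/im['fx'],(v-im['cy'])/im['fy'],np.ones(u.shape)])
    return d@im['T'][:3,:3].T, im['T'][:3,3]
def world(im):
    d,o=rays(im); return d*im['range_z'][...,None]+o
def onplane(im,uv,z):
    d,o=rays(im); u,v=uv; r=d[v,u]; return (o+r*((z-o[2])/r[...,2])[...,None])[...,:2]
def top_circle(im,seed,z,tol=6,win=30):
    """circle around pixels whose measured height is within tol of z, cast on plane z"""
    W=world(im); m=np.zeros((480,640),bool)
    u,v=seed; m[v-win:v+win,u-win:u+win]=True
    m&=abs(W[...,2]-z)<tol
    n,l,st,_=cv2.connectedComponentsWithStats(m.astype(np.uint8),connectivity=8)
    k=1+np.argmax(st[1:,4]); vv,uu=np.where(l==k)
    P=onplane(im,(uu,vv),z).astype(np.float32)
    (c,r)=cv2.minEnclosingCircle(P); return np.array(c),2*r,len(P),W[vv,uu,2].mean()
E
python3 - <<'E'
from h import *;import pickle
im=pickle.load(open('top.pkl','rb'));W=world(im)
print('table z',[round(float(W[v,u,2]),1) for u,v in [(320,300),(60,300),(560,300),(320,180)]])
S={'plate':(253,247),'sugar_pot':(163,201),'tumbler':(151,257),'pepper_mill':(383,186),'salt_shaker':(472,209),'pot_lid':(471,273),'mug':(207,320),'honey_jar':(427,332)}
for k,s in S.items():
    c,d,n,z=top_circle(im,s,H[k],5,40 if k=='plate' else 24);print(k,c.round(1),'d',round(d,1),n,'z',round(z,1))
# colour: plate, coaster, lid disc by mask on plane
hsv=cv2.cvtColor(im['color'],cv2.COLOR_RGB2HSV)
for k,s,w in [('plate',(253,247),40),('coaster',(380,251),28),('pot_lid',(471,273),20),('salt_shaker',(472,209),16),('pepper_mill',(383,186),18)]:
    u,v=s;m=np.zeros((480,640),np.uint8);m[v-w:v+w,u-w:u+w]=255
    m&=((im['color'][...,1].astype(int)>75)*255).astype(np.uint8)
    vv,uu=np.where(m>0);z={'plate':15,'coaster':6,'pot_lid':16,'salt_shaker':60,'pepper_mill':85}[k]
    P=onplane(im,(uu,vv),z).astype(np.float32);(c,r)=cv2.minEnclosingCircle(P);print('col',k,np.round(c,1),'mean',P.mean(0).round(1),'d',round(2*r,1),'d_area',round(2*np.sqrt(len(P)/np.pi)*(1264-z)/528.9,1))
E
```

```text
table z [0.4, -1.8, 0.2, 2.5]
plate [478.9 153. ] d 148.7 1081 z 13.1
sugar_pot [579.7 361.4] d 62.3 140 z 58.5
tumbler [447.8 371.5] d 60.8 82 z 93.6
pepper_mill [ 626.4 -145.2] d 38.2 178 z 85.0
salt_shaker [ 576.9 -350.3] d 41.0 45 z 52.3
pot_lid [ 428.6 -362.2] d 63.4 443 z 15.6
mug [310.1 247.2] d 79.9 200 z 88.9
honey_jar [ 291.7 -248.5] d 59.8 553 z 89.4
col plate [480.3 152.2] mean [479.9 152.1] d 152.9 d_area 152.4
col coaster [ 478.  -147.4] mean [ 477.7 -147.3] d 102.5 d_area 101.5
col pot_lid [ 429.4 -363.9] mean [ 429.5 -364. ] d 65.8 d_area 65.3
col salt_shaker [ 577.  -343.5] mean [ 575.1 -344.7] d 59.5 d_area 50.9
col pepper_mill [ 619.3 -141.8] mean [ 620.8 -141.3] d 56.6 d_area 48.6
```

Plate and coaster measure 299.7 mm apart against the stated 300, and all sizes match, so the row is about 0.4° off world y. Targets:
- **Pot:** (479, 2.5)
- **Tumbler:** (478, -147.4)
- **Mill:** (610, 151.4)
- **Salt:** (610.6, 241.4)

I'll turn to yaw 0 and go to the pot.

step_arm(
  plan=[
    {"az": 0.0976,"gripper": 1},
    {"az": 0.0976,"gripper": 1},
    {"az": 0.0976,"gripper": 1},
    {"dx": 0.17,"dy": -0.1,"gripper": 1},
    {"dx": 0.17,"dy": -0.1,"gripper": 1},
    {"dx": 0.17,"dy": -0.1,"gripper": 1},
    {"dx": 0.17,"dy": -0.1,"gripper": 1},
    {"dx": 0.17,"dy": -0.1,"gripper": 1},
    {"dy": -0.2,"gripper": 1},
    {"dy": -0.2,"gripper": 1},
    {"dy": -0.2,"gripper": 1},
    {"dy": -0.2,"gripper": 1},
    {"dy": -0.2,"gripper": 1},
    {"dy": -0.2,"gripper": 1},
    {"dy": -0.2,"gripper": 1},
    {"dy": -0.2,"gripper": 1},
    {"dy": -0.2,"gripper": 1},
    {"dy": -0.2,"gripper": 1},
    {"dy": -0.2,"gripper": 1},
    {"dy": -0.2,"gripper": 1},
  ],
)

```text
invalid input
```

step_arm(
  plan=[
    {"dx": 0,"dy": 0,"dz": 0,"ax": 0,"ay": 0,"az": 0.0976,"gripper": 1},
    {"dx": 0,"dy": 0,"dz": 0,"ax": 0,"ay": 0,"az": 0.0976,"gripper": 1},
    {"dx": 0,"dy": 0,"dz": 0,"ax": 0,"ay": 0,"az": 0.0976,"gripper": 1},
  ],
)

```text
clock: 0.48
eef_pos: [288.3, -582.2, 252.8]
tool_rot: [-3.141, 0.0, -0.005]
force: [-0.6, 1.0, -0.4]
width: 85.3
gripper_force: 0.0
```

step_arm(
  plan=[
    {"dx": 0.17,"dy": -0.1,"dz": 0,"ax": 0,"ay": 0,"az": 0,"gripper": 1},
    {"dx": 0.17,"dy": -0.1,"dz": 0,"ax": 0,"ay": 0,"az": 0,"gripper": 1},
    {"dx": 0.17,"dy": -0.1,"dz": 0,"ax": 0,"ay": 0,"az": 0,"gripper": 1},
    {"dx": 0.17,"dy": -0.1,"dz": 0,"ax": 0,"ay": 0,"az": 0,"gripper": 1},
    {"dx": 0.17,"dy": -0.1,"dz": 0,"ax": 0,"ay": 0,"az": 0,"gripper": 1},
    {"dx": 0,"dy": -0.2,"dz": 0,"ax": 0,"ay": 0,"az": 0,"gripper": 1},
    {"dx": 0,"dy": -0.2,"dz": 0,"ax": 0,"ay": 0,"az": 0,"gripper": 1},
    {"dx": 0,"dy": -0.2,"dz": 0,"ax": 0,"ay": 0,"az": 0,"gripper": 1},
    {"dx": 0,"dy": -0.2,"dz": 0,"ax": 0,"ay": 0,"az": 0,"gripper": 1},
    {"dx": 0,"dy": -0.2,"dz": 0,"ax": 0,"ay": 0,"az": 0,"gripper": 1},
    {"dx": 0,"dy": -0.2,"dz": 0,"ax": 0,"ay": 0,"az": 0,"gripper": 1},
    {"dx": 0,"dy": -0.2,"dz": 0,"ax": 0,"ay": 0,"az": 0,"gripper": 1},
    {"dx": 0,"dy": -0.2,"dz": 0,"ax": 0,"ay": 0,"az": 0,"gripper": 1},
    {"dx": 0,"dy": -0.2,"dz": 0,"ax": 0,"ay": 0,"az": 0,"gripper": 1},
    {"dx": 0,"dy": -0.2,"dz": 0,"ax": 0,"ay": 0,"az": 0,"gripper": 1},
    {"dx": 0,"dy": -0.2,"dz": 0,"ax": 0,"ay": 0,"az": 0,"gripper": 1},
    {"dx": 0,"dy": -0.2,"dz": 0,"ax": 0,"ay": 0,"az": 0,"gripper": 1},
    {"dx": 0.05,"dy": -0.2,"dz": 0,"ax": 0,"ay": 0,"az": 0,"gripper": 1},
    {"dx": 0.07,"dy": -0.04,"dz": 0,"ax": 0,"ay": 0,"az": 0,"gripper": 1},
    {"dx": 0,"dy": 0,"dz": 0,"ax": 0,"ay": 0,"az": 0,"gripper": 1},
  ],
)

```text
clock: 2.98
eef_pos: [580.0, 360.2, 252.1]
tool_rot: [3.141, 0.0, 0.001]
force: [-0.6, -0.1, -0.4]
width: 85.5
gripper_force: 0.0
```

step_arm(
  plan=[
    {"dx": 0,"dy": -0.004,"dz": 0.2,"ax": 0,"ay": 0,"az": 0,"gripper": 1},
    {"dx": 0,"dy": 0,"dz": 0.2,"ax": 0,"ay": 0,"az": 0,"gripper": 1},
    {"dx": 0,"dy": 0,"dz": 0.2,"ax": 0,"ay": 0,"az": 0,"gripper": 1},
    {"dx": 0,"dy": 0,"dz": 0.107,"ax": 0,"ay": 0,"az": 0,"gripper": 1},
    {"dx": 0,"dy": 0,"dz": 0,"ax": 0,"ay": 0,"az": 0,"gripper": 1},
    {"dx": 0,"dy": 0,"dz": 0,"ax": 0,"ay": 0,"az": 0,"gripper": 0},
    {"dx": 0,"dy": 0,"dz": 0,"ax": 0,"ay": 0,"az": 0,"gripper": 0},
    {"dx": 0,"dy": 0,"dz": 0,"ax": 0,"ay": 0,"az": 0,"gripper": 0},
    {"dx": 0,"dy": 0,"dz": 0,"ax": 0,"ay": 0,"az": 0,"gripper": 0},
    {"dx": 0,"dy": 0,"dz": 0,"ax": 0,"ay": 0,"az": 0,"gripper": 0},
    {"dx": 0,"dy": 0,"dz": 0,"ax": 0,"ay": 0,"az": 0,"gripper": 0},
  ],
)

```text
clock: 4.35
eef_pos: [581.3, 361.5, 44.3]
tool_rot: [-3.139, -0.004, -0.0]
force: [0.6, -0.4, 6.9]
width: 61.4
gripper_force: 66.0
```

step_arm(
  plan=[
    {"dx": 0,"dy": 0,"dz": -0.05,"ax": 0,"ay": 0,"az": 0,"gripper": 0},
    {"dx": 0,"dy": 0,"dz": -0.15,"ax": 0,"ay": 0,"az": 0,"gripper": 0},
    {"dx": 0,"dy": 0,"dz": -0.2,"ax": 0,"ay": 0,"az": 0,"gripper": 0},
    {"dx": 0,"dy": 0,"dz": 0,"ax": 0,"ay": 0,"az": 0,"gripper": 0},
    {"dx": 0,"dy": 0,"dz": 0,"ax": 0,"ay": 0,"az": 0,"gripper": 0},
  ],
)

```text
clock: 4.97
eef_pos: [579.0, 360.4, 161.6]
tool_rot: [3.141, 0.0, -0.0]
force: [-0.9, -0.1, -2.7]
width: 61.7
gripper_force: 66.1
```

Run:
```python
from h import *
im=ctrl.get_image('scene');cv2.imwrite('pics/s1.png',im['color'][60:300,260:580,::-1])
s=ctrl.read_state();print(s['eef_pos'],s['force'])
```

```text
[578.43583963 360.13140352 160.38333532] [-1.04073397 -0.00431892 -2.40614483]
```

View pics/s1.png

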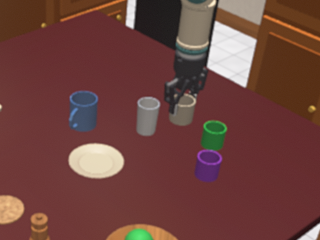

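The crop shows the pot held clear of the table at (182,110), with nothing disturbed.

step_arm(
  plan=[
    {"dx": -0.0476,"dy": 0.17,"dz": 0,"ax": 0,"ay": 0,"az": 0,"gripper": 0},
    {"dx": -0.0476,"dy": 0.17,"dz": 0,"ax": 0,"ay": 0,"az": 0,"gripper": 0},
    {"dx": -0.0476,"dy": 0.17,"dz": 0,"ax": 0,"ay": 0,"az": 0,"gripper": 0},
    {"dx": -0.0476,"dy": 0.17,"dz": 0,"ax": 0,"ay": 0,"az": 0,"gripper": 0},
    {"dx": -0.0476,"dy": 0.17,"dz": 0,"ax": 0,"ay": 0,"az": 0,"gripper": 0},
    {"dx": -0.0476,"dy": 0.17,"dz": 0,"ax": 0,"ay": 0,"az": 0,"gripper": 0},
    {"dx": -0.0476,"dy": 0.17,"dz": 0,"ax": 0,"ay": 0,"az": 0,"gripper": 0},
    {"dx": 0,"dy": 0,"dz": 0.2,"ax": 0,"ay": 0,"az": 0,"gripper": 0},
    {"dx": 0,"dy": 0,"dz": 0.05,"ax": 0,"ay": 0,"az": 0,"gripper": 0},
    {"dx": 0,"dy": 0,"dz": 0,"ax": 0,"ay": 0,"az": 0,"gripper": 0},
    {"dx": 0,"dy": 0,"dz": 0,"ax": 0,"ay": 0,"az": 0,"gripper": 0},
  ],
)

```text
clock: 6.4
eef_pos: [480.4, 4.5, 87.1]
tool_rot: [-3.141, -0.001, 0.001]
force: [1.3, -0.2, -1.8]
width: 61.2
gripper_force: 66.9
```

step_arm(
  plan=[
    {"dx": -0.004,"dy": 0.006,"dz": 0.08,"ax": 0,"ay": 0,"az": 0,"gripper": 0},
    {"dx": 0,"dy": 0,"dz": 0.04,"ax": 0,"ay": 0,"az": 0,"gripper": 0},
    {"dx": 0,"dy": 0,"dz": 0.01,"ax": 0,"ay": 0,"az": 0,"gripper": 0},
    {"dx": 0,"dy": 0,"dz": 0.01,"ax": 0,"ay": 0,"az": 0,"gripper": 0},
    {"dx": 0,"dy": 0,"dz": 0,"ax": 0,"ay": 0,"az": 0,"gripper": 0},
    {"dx": 0,"dy": 0,"dz": 0,"ax": 0,"ay": 0,"az": 0,"gripper": 0},
  ],
)

```text
clock: 7.15
eef_pos: [478.7, 1.9, 44.5]
tool_rot: [-3.142, -0.001, -0.0]
force: [0.5, -0.1, -1.9]
width: 61.0
gripper_force: 66.9
```

step_arm(
  plan=[
    {"dx": 0,"dy": 0,"dz": 0.005,"ax": 0,"ay": 0,"az": 0,"gripper": 0},
    {"dx": 0,"dy": 0,"dz": 0.004,"ax": 0,"ay": 0,"az": 0,"gripper": 0},
    {"dx": 0,"dy": 0,"dz": 0,"ax": 0,"ay": 0,"az": 0,"gripper": 0},
  ],
)

```text
clock: 7.52
eef_pos: [478.6, 1.8, 44.1]
tool_rot: [-3.141, -0.002, -0.0]
force: [-4.8, 0.1, 27.6]
width: 61.5
gripper_force: 69.6
```

step_arm(
  plan=[
    {"dx": 0,"dy": 0,"dz": -0.006,"ax": 0,"ay": 0,"az": 0,"gripper": 0},
    {"dx": 0,"dy": 0,"dz": 0,"ax": 0,"ay": 0,"az": 0,"gripper": 1},
    {"dx": 0,"dy": 0,"dz": 0,"ax": 0,"ay": 0,"az": 0,"gripper": 1},
    {"dx": 0,"dy": 0,"dz": 0,"ax": 0,"ay": 0,"az": 0,"gripper": 1},
    {"dx": 0,"dy": 0,"dz": 0,"ax": 0,"ay": 0,"az": 0,"gripper": 1},
    {"dx": 0,"dy": 0,"dz": -0.1,"ax": 0,"ay": 0,"az": 0,"gripper": 1},
    {"dx": 0,"dy": 0,"dz": -0.2,"ax": 0,"ay": 0,"az": 0,"gripper": 1},
    {"dx": 0,"dy": 0,"dz": -0.15,"ax": 0,"ay": 0,"az": 0,"gripper": 1},
    {"dx": 0,"dy": 0.2,"dz": 0,"ax": 0,"ay": 0,"az": 0,"gripper": 1},
    {"dx": 0,"dy": 0.2,"dz": 0,"ax": 0,"ay": 0,"az": 0,"gripper": 1},
    {"dx": 0,"dy": 0.2,"dz": 0,"ax": 0,"ay": 0,"az": 0,"gripper": 1},
    {"dx": -0.04,"dy": 0.2,"dz": 0,"ax": 0,"ay": 0,"az": 0,"gripper": 0.5},
    {"dx": -0.06,"dy": 0.2,"dz": 0,"ax": 0,"ay": 0,"az": 0,"gripper": 0.5},
    {"dx": -0.07,"dy": 0.2,"dz": 0,"ax": 0,"ay": 0,"az": 0,"gripper": 0.5},
    {"dx": 0,"dy": 0,"dz": 0,"ax": 0,"ay": 0,"az": 0,"gripper": 0.5},
    {"dx": 0,"dy": 0,"dz": 0,"ax": 0,"ay": 0,"az": 0,"gripper": 0.5},
  ],
)

```text
clock: 9.52
eef_pos: [427.5, -356.5, 178.0]
tool_rot: [-3.14, 0.0, -0.001]
force: [0.3, 0.7, 0.5]
width: 42.6
gripper_force: 0.0
```

```bash
cat > t.py <<'E'
from h import *;import sys
im=ctrl.get_image('top');d,o=rays(im)
for a in sys.argv[1:]:
    k,x,y,z=a.split(',');p=np.linalg.inv(im['T'])@[float(x),float(y),float(z),1]
    uv=(round(im['fx']*p[0]/p[2]+im['cx']),round(im['fy']*p[1]/p[2]+im['cy']))
    try:
        c,D,n,zz=top_circle(im,uv,float(z),5,24);print(k,uv,c.round(1),'d',round(D,1),n,round(zz,1))
    except Exception as e: print(k,e)
s=ctrl.read_state();print(s['clock'],s['eef_pos'].round(1) if hasattr(s['eef_pos'],'round') else s['eef_pos'],s['width'])
cv2.imwrite('top_last.png',im['color'][...,::-1])
E
python3 t.py sugar_pot,479,2,60 pot_lid,429,-362,16
```

```text
sugar_pot (317, 247) [478.1   0.7] d 61.2 135 58.9
pot_lid (470, 273) [ 428.7 -362.3] d 63.2 337 15.8
9.575 [ 428.2 -355.5  178. ] 42.627909842236924
```

step_arm(
  plan=[
    {"dx": 0.003,"dy": 0.025,"dz": 0.1,"ax": 0,"ay": 0,"az": 0,"gripper": 0.5},
    {"dx": 0,"dy": 0,"dz": 0.15,"ax": 0,"ay": 0,"az": 0,"gripper": 0.5},
    {"dx": 0,"dy": 0,"dz": 0.1,"ax": 0,"ay": 0,"az": 0,"gripper": 0.5},
    {"dx": 0,"dy": 0,"dz": 0.05,"ax": 0,"ay": 0,"az": 0,"gripper": 0.5},
    {"dx": 0,"dy": 0,"dz": 0,"ax": 0,"ay": 0,"az": 0,"gripper": 0.5},
    {"dx": 0,"dy": 0,"dz": 0,"ax": 0,"ay": 0,"az": 0,"gripper": 0.5},
  ],
)

```text
clock: 10.32
eef_pos: [429.6, -364.6, 59.4]
tool_rot: [3.14, -0.002, 0.001]
force: [-0.3, 0.2, -0.4]
width: 42.9
gripper_force: 0.0
```

step_arm(
  plan=[
    {"dx": 0,"dy": -0.005,"dz": 0.04,"ax": 0,"ay": 0,"az": 0,"gripper": 0.5},
    {"dx": 0,"dy": 0,"dz": 0.018,"ax": 0,"ay": 0,"az": 0,"gripper": 0.5},
    {"dx": 0,"dy": 0,"dz": 0,"ax": 0,"ay": 0,"az": 0,"gripper": 0.5},
    {"dx": 0,"dy": 0,"dz": 0,"ax": 0,"ay": 0,"az": 0,"gripper": 0},
    {"dx": 0,"dy": 0,"dz": 0,"ax": 0,"ay": 0,"az": 0,"gripper": 0},
    {"dx": 0,"dy": 0,"dz": 0,"ax": 0,"ay": 0,"az": 0,"gripper": 0},
    {"dx": 0,"dy": 0,"dz": 0,"ax": 0,"ay": 0,"az": 0,"gripper": 0},
    {"dx": 0,"dy": 0,"dz": 0,"ax": 0,"ay": 0,"az": 0,"gripper": 0},
  ],
)

```text
clock: 11.32
eef_pos: [428.7, -363.2, 41.3]
tool_rot: [3.141, -0.0, -0.0]
force: [-0.7, -0.4, 5.3]
width: 19.6
gripper_force: 58.8
```

step_arm(
  plan=[
    {"dx": 0,"dy": 0,"dz": -0.03,"ax": 0,"ay": 0,"az": 0,"gripper": 0},
    {"dx": 0,"dy": 0,"dz": -0.15,"ax": 0,"ay": 0,"az": 0,"gripper": 0},
    {"dx": 0,"dy": 0,"dz": -0.2,"ax": 0,"ay": 0,"az": 0,"gripper": 0},
    {"dx": 0,"dy": 0,"dz": -0.1,"ax": 0,"ay": 0,"az": 0,"gripper": 0},
    {"dx": 0,"dy": 0,"dz": 0,"ax": 0,"ay": 0,"az": 0,"gripper": 0},
  ],
)

```text
clock: 11.95
eef_pos: [430.0, -363.9, 187.7]
tool_rot: [3.138, -0.005, -0.0]
force: [0.5, 0.3, -1.5]
width: 19.4
gripper_force: 58.8
```

Run:
```python
from h import *
s=ctrl.read_state();im=ctrl.get_image('wrist');cv2.imwrite('pics/w1.png',im['color'][...,::-1])
print(s['eef_pos'],s['width'],im['fx'],im['cx'],im['cy'],np.round(im['T_tool_cam'],3).tolist())
im=ctrl.get_image('scene');cv2.imwrite('pics/s2.png',cv2.resize(im['color'][140:340,80:360,::-1],None,fx=2,fy=2))
```

```text
[ 429.98748057 -363.94560407  187.70201652] 19.44743135831935 371.64829954431775 323.57771582534707 231.35332727425896 [[0.001, -0.951, -0.309, 78.506], [1.0, 0.001, 0.0, -0.548], [-0.0, -0.309, 0.951, -120.773], [0.0, 0.0, 0.0, 1.0]]
```

View pics/s2.png

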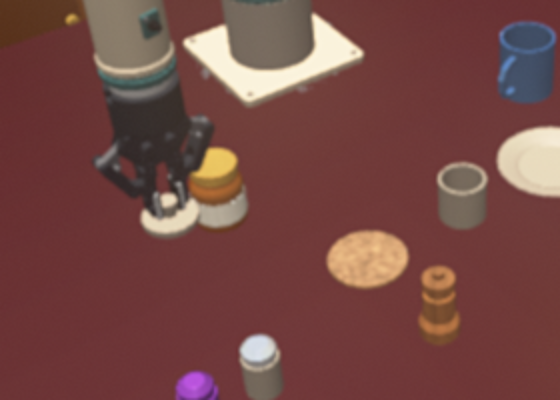

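View pics/w1.png

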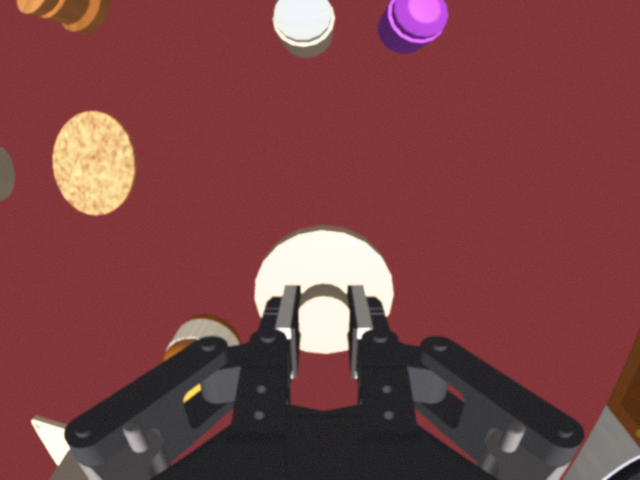

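The lid is held level: the wrist view has its disc at columns 255–393 around the axis, which puts its centre 0.3 mm from the TCP. The scene view agrees. Next I'll carry it over the pot.

step_arm(
  plan=[
    {"dx": 0.023,"dy": -0.174,"dz": 0,"ax": 0,"ay": 0,"az": 0,"gripper": 0},
    {"dx": 0.023,"dy": -0.174,"dz": 0,"ax": 0,"ay": 0,"az": 0,"gripper": 0},
    {"dx": 0.023,"dy": -0.174,"dz": 0,"ax": 0,"ay": 0,"az": 0,"gripper": 0},
    {"dx": 0.023,"dy": -0.174,"dz": 0,"ax": 0,"ay": 0,"az": 0,"gripper": 0},
    {"dx": 0.023,"dy": -0.174,"dz": 0,"ax": 0,"ay": 0,"az": 0,"gripper": 0},
    {"dx": 0.023,"dy": -0.174,"dz": 0,"ax": 0,"ay": 0,"az": 0,"gripper": 0},
    {"dx": 0.023,"dy": -0.174,"dz": 0,"ax": 0,"ay": 0,"az": 0,"gripper": 0},
    {"dx": 0,"dy": 0,"dz": 0.1,"ax": 0,"ay": 0,"az": 0,"gripper": 0},
    {"dx": 0,"dy": 0,"dz": 0.1,"ax": 0,"ay": 0,"az": 0,"gripper": 0},
    {"dx": 0,"dy": 0,"dz": 0,"ax": 0,"ay": 0,"az": 0,"gripper": 0},
    {"dx": 0,"dy": 0,"dz": 0,"ax": 0,"ay": 0,"az": 0,"gripper": 0},
  ],
)

```text
clock: 13.42
eef_pos: [476.8, 2.2, 124.9]
tool_rot: [3.141, 0.001, -0.001]
force: [0.9, 0.5, -0.1]
width: 19.6
gripper_force: 58.9
```

step_arm(
  plan=[
    {"dx": 0.004,"dy": 0.003,"dz": 0.06,"ax": 0,"ay": 0,"az": 0,"gripper": 0},
    {"dx": 0,"dy": 0,"dz": 0.025,"ax": 0,"ay": 0,"az": 0,"gripper": 0},
    {"dx": 0,"dy": 0,"dz": 0.01,"ax": 0,"ay": 0,"az": 0,"gripper": 0},
    {"dx": 0,"dy": 0,"dz": 0.004,"ax": 0,"ay": 0,"az": 0,"gripper": 0},
    {"dx": 0,"dy": 0,"dz": 0,"ax": 0,"ay": 0,"az": 0,"gripper": 0},
    {"dx": 0,"dy": 0,"dz": 0,"ax": 0,"ay": 0,"az": 0,"gripper": 0},
  ],
)

```text
clock: 14.18
eef_pos: [478.4, 1.5, 95.5]
tool_rot: [-3.142, -0.001, -0.0]
force: [-0.3, 0.3, -1.5]
width: 19.1
gripper_force: 58.9
```

step_arm(
  plan=[
    {"dx": 0,"dy": 0,"dz": 0.004,"ax": 0,"ay": 0,"az": 0,"gripper": 0},
    {"dx": 0,"dy": 0,"dz": 0.003,"ax": 0,"ay": 0,"az": 0,"gripper": 0},
    {"dx": 0,"dy": 0,"dz": 0,"ax": 0,"ay": 0,"az": 0,"gripper": 0},
  ],
)

```text
clock: 14.55
eef_pos: [478.2, 1.6, 93.3]
tool_rot: [-3.142, -0.0, -0.0]
force: [0.2, 0.8, 2.3]
width: 19.2
gripper_force: 59.2
```

step_arm(
  plan=[
    {"dx": 0,"dy": 0,"dz": 0,"ax": 0,"ay": 0,"az": 0,"gripper": 0.5},
    {"dx": 0,"dy": 0,"dz": 0,"ax": 0,"ay": 0,"az": 0,"gripper": 0.5},
    {"dx": 0,"dy": 0,"dz": 0,"ax": 0,"ay": 0,"az": 0,"gripper": 0.5},
    {"dx": 0,"dy": 0,"dz": -0.05,"ax": 0,"ay": 0,"az": 0,"gripper": 0.5},
    {"dx": 0,"dy": 0,"dz": -0.15,"ax": 0,"ay": 0,"az": 0,"gripper": 1},
    {"dx": 0,"dy": 0,"dz": -0.2,"ax": 0,"ay": 0,"az": 0,"gripper": 1},
    {"dx": 0,"dy": -0.2,"dz": 0,"ax": 0,"ay": 0,"az": 0,"gripper": 1},
    {"dx": 0,"dy": -0.2,"dz": 0,"ax": 0,"ay": 0,"az": 0,"gripper": 1},
    {"dx": 0,"dy": -0.2,"dz": 0,"ax": 0,"ay": 0,"az": 0,"gripper": 1},
    {"dx": -0.03,"dy": -0.2,"dz": 0,"ax": 0,"ay": 0,"az": 0,"gripper": 1},
    {"dx": -0.03,"dy": -0.2,"dz": 0,"ax": 0,"ay": 0,"az": 0,"gripper": 1},
    {"dx": -0.04,"dy": -0.2,"dz": 0,"ax": 0,"ay": 0,"az": 0,"gripper": 1},
    {"dx": 0,"dy": -0.033,"dz": 0,"ax": 0,"ay": 0,"az": 0,"gripper": 1},
    {"dx": 0,"dy": 0,"dz": 0,"ax": 0,"ay": 0,"az": 0,"gripper": 1},
    {"dx": 0,"dy": 0,"dz": 0,"ax": 0,"ay": 0,"az": 0,"gripper": 1},
  ],
)

```text
clock: 16.42
eef_pos: [449.1, 369.2, 213.5]
tool_rot: [3.14, -0.0, -0.003]
force: [-0.1, 0.3, -0.4]
width: 85.6
gripper_force: 0.0
```

```bash
python3 t.py pot_lid,478,1,68 knob,478,1,96
python3 - <<'E'
from h import *
im=ctrl.get_image('scene');cv2.imwrite('pics/s3.png',cv2.resize(im['color'][140:290,220:480,::-1],None,fx=2.5,fy=2.5))
E
```

```text
pot_lid (318, 248) [4.775e+02 4.000e-01] d 61.7 470 67.2
knob (318, 247) [483.1  -7.7] d 0.0 1 91.2
16.475 [449.1 369.2 213.5] 85.1419664153538
```

View pics/s3.png

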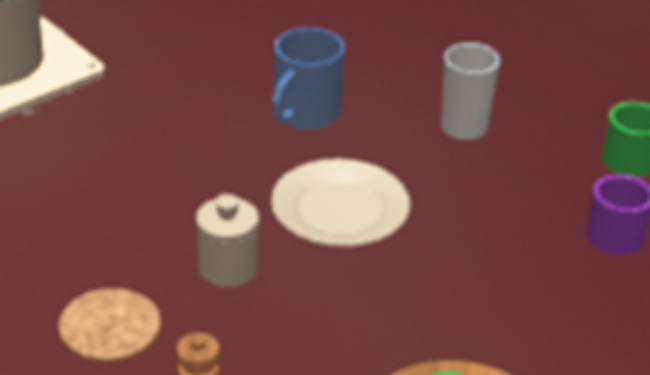

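The lid is seated: the disc top reads 67 mm against 68 expected and is centred to 1 mm. In the crop it sits at (227,215) on the pot. Next is the tumbler.

step_arm(
  plan=[
    {"dx": -0.003,"dy": -0.007,"dz": 0.15,"ax": 0,"ay": 0,"az": 0,"gripper": 1},
    {"dx": 0,"dy": 0,"dz": 0.2,"ax": 0,"ay": 0,"az": 0,"gripper": 1},
    {"dx": 0,"dy": 0,"dz": 0.145,"ax": 0,"ay": 0,"az": 0,"gripper": 1},
    {"dx": 0,"dy": 0,"dz": 0,"ax": 0,"ay": 0,"az": 0,"gripper": 1},
    {"dx": 0,"dy": 0,"dz": 0,"ax": 0,"ay": 0,"az": 0,"gripper": 1},
    {"dx": 0,"dy": 0,"dz": 0,"ax": 0,"ay": 0,"az": 0,"gripper": 0},
    {"dx": 0,"dy": 0,"dz": 0,"ax": 0,"ay": 0,"az": 0,"gripper": 0},
    {"dx": 0,"dy": 0,"dz": 0,"ax": 0,"ay": 0,"az": 0,"gripper": 0},
    {"dx": 0,"dy": 0,"dz": 0,"ax": 0,"ay": 0,"az": 0,"gripper": 0},
    {"dx": 0,"dy": 0,"dz": 0,"ax": 0,"ay": 0,"az": 0,"gripper": 0},
  ],
)

```text
clock: 17.77
eef_pos: [448.6, 374.2, 67.2]
tool_rot: [-3.139, -0.003, -0.0]
force: [0.2, -1.4, 8.9]
width: 59.5
gripper_force: 62.6
```

step_arm(
  plan=[
    {"dx": 0,"dy": 0,"dz": -0.05,"ax": 0,"ay": 0,"az": 0,"gripper": 0},
    {"dx": 0,"dy": 0,"dz": -0.15,"ax": 0,"ay": 0,"az": 0,"gripper": 0},
    {"dx": 0,"dy": 0,"dz": -0.2,"ax": 0,"ay": 0,"az": 0,"gripper": 0},
    {"dx": 0,"dy": 0,"dz": -0.14,"ax": 0,"ay": 0,"az": 0,"gripper": 0},
    {"dx": 0.01,"dy": 0.17,"dz": 0,"ax": 0,"ay": 0,"az": 0,"gripper": 0},
    {"dx": 0.01,"dy": 0.17,"dz": 0,"ax": 0,"ay": 0,"az": 0,"gripper": 0},
    {"dx": 0.01,"dy": 0.17,"dz": 0,"ax": 0,"ay": 0,"az": 0,"gripper": 0},
    {"dx": 0.01,"dy": 0.17,"dz": 0,"ax": 0,"ay": 0,"az": 0,"gripper": 0},
    {"dx": 0.01,"dy": 0.17,"dz": 0,"ax": 0,"ay": 0,"az": 0,"gripper": 0},
    {"dx": 0.01,"dy": 0.17,"dz": 0,"ax": 0,"ay": 0,"az": 0,"gripper": 0},
    {"dx": 0.01,"dy": 0.17,"dz": 0,"ax": 0,"ay": 0,"az": 0,"gripper": 0},
    {"dx": 0.01,"dy": 0.17,"dz": 0,"ax": 0,"ay": 0,"az": 0,"gripper": 0},
    {"dx": 0.01,"dy": 0.17,"dz": 0,"ax": 0,"ay": 0,"az": 0,"gripper": 0},
    {"dx": 0.01,"dy": 0.17,"dz": 0,"ax": 0,"ay": 0,"az": 0,"gripper": 0},
    {"dx": 0,"dy": 0.03,"dz": 0,"ax": 0,"ay": 0,"az": 0,"gripper": 0},
    {"dx": 0,"dy": 0,"dz": 0.2,"ax": 0,"ay": 0,"az": 0,"gripper": 0},
    {"dx": 0,"dy": 0,"dz": 0.18,"ax": 0,"ay": 0,"az": 0,"gripper": 0},
    {"dx": 0,"dy": 0,"dz": 0,"ax": 0,"ay": 0,"az": 0,"gripper": 0},
    {"dx": 0,"dy": 0,"dz": 0,"ax": 0,"ay": 0,"az": 0,"gripper": 0},
  ],
)

```text
clock: 20.15
eef_pos: [478.5, -145.4, 114.5]
tool_rot: [3.141, -0.003, 0.0]
force: [0.1, 0.3, -1.0]
width: 59.3
gripper_force: 66.2
```

```bash
python3 t.py tumbler,478,-147,145
python3 - <<'E'
from h import *
im=ctrl.get_image('scene');cv2.imwrite('pics/s4.png',cv2.resize(im['color'][120:330,160:440,::-1],None,fx=2,fy=2))
E
```

```text
tumbler (388, 248) [ 469.1 -107.7] d 11.9 16 147.2
20.2 [ 479.  -145.6  115.1] 59.7983037293423
```

View pics/s4.png

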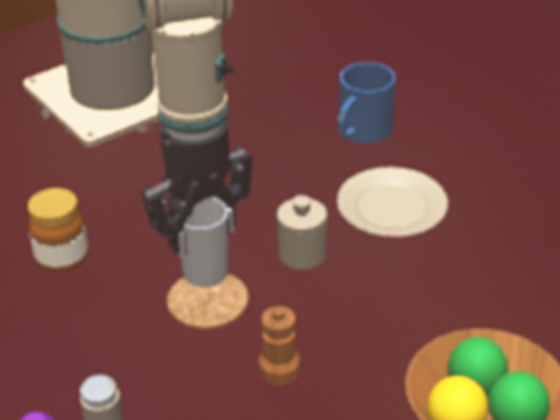

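The tumbler hangs upright over the coaster (crop (207,245) and (207,298)). Lowering it.

step_arm(
  plan=[
    {"dx": -0.002,"dy": 0.006,"dz": 0.08,"ax": 0,"ay": 0,"az": 0,"gripper": 0},
    {"dx": 0,"dy": 0,"dz": 0.04,"ax": 0,"ay": 0,"az": 0,"gripper": 0},
    {"dx": 0,"dy": 0,"dz": 0.01,"ax": 0,"ay": 0,"az": 0,"gripper": 0},
    {"dx": 0,"dy": 0,"dz": 0.007,"ax": 0,"ay": 0,"az": 0,"gripper": 0},
    {"dx": 0,"dy": 0,"dz": 0,"ax": 0,"ay": 0,"az": 0,"gripper": 0},
    {"dx": 0,"dy": 0,"dz": 0,"ax": 0,"ay": 0,"az": 0,"gripper": 0},
  ],
)

```text
clock: 21.0
eef_pos: [477.4, -147.4, 73.3]
tool_rot: [3.141, -0.002, -0.0]
force: [-1.9, 1.0, 8.0]
width: 59.4
gripper_force: 66.3
```

step_arm(
  plan=[
    {"dx": 0,"dy": 0,"dz": 0,"ax": 0,"ay": 0,"az": 0,"gripper": 1},
    {"dx": 0,"dy": 0,"dz": 0,"ax": 0,"ay": 0,"az": 0,"gripper": 1},
    {"dx": 0,"dy": 0,"dz": 0,"ax": 0,"ay": 0,"az": 0,"gripper": 1},
    {"dx": 0,"dy": 0,"dz": 0,"ax": 0,"ay": 0,"az": 0,"gripper": 1},
    {"dx": 0,"dy": 0,"dz": -0.1,"ax": 0,"ay": 0,"az": 0,"gripper": 1},
    {"dx": 0,"dy": 0,"dz": -0.2,"ax": 0,"ay": 0,"az": 0,"gripper": 1},
    {"dx": 0,"dy": 0,"dz": -0.2,"ax": 0,"ay": 0,"az": 0,"gripper": 1},
    {"dx": 0.17,"dy": 0,"dz": 0,"ax": 0,"ay": 0,"az": 0,"gripper": 0.8},
    {"dx": 0.17,"dy": 0,"dz": 0,"ax": 0,"ay": 0,"az": 0,"gripper": 0.8},
    {"dx": 0.157,"dy": -0.007,"dz": 0,"ax": 0,"ay": 0,"az": 0,"gripper": 0.8},
    {"dx": 0,"dy": 0,"dz": 0,"ax": 0,"ay": 0,"az": 0,"gripper": 0.8},
    {"dx": 0,"dy": 0,"dz": 0,"ax": 0,"ay": 0,"az": 0,"gripper": 0.8},
  ],
)

```text
clock: 22.5
eef_pos: [624.5, -145.3, 220.8]
tool_rot: [-3.142, 0.002, -0.0]
force: [0.1, 0.0, 0.6]
width: 68.3
gripper_force: 0.0
```

```bash
python3 t.py tumbler,478,-147,101
```

```text
tumbler (385, 249) [ 492.1 -128.7] d 28.4 19 100.4
22.55 [ 624.3 -145.5  221.1] 68.29597573105329
```

step_arm(
  plan=[
    {"dx": 0.006,"dy": 0,"dz": 0.15,"ax": 0,"ay": 0,"az": 0,"gripper": 0.8},
    {"dx": 0,"dy": 0,"dz": 0.2,"ax": 0,"ay": 0,"az": 0,"gripper": 0.8},
    {"dx": 0,"dy": 0,"dz": 0.15,"ax": 0,"ay": 0,"az": 0,"gripper": 0.8},
    {"dx": 0,"dy": 0,"dz": 0.067,"ax": 0,"ay": 0,"az": 0,"gripper": 0.8},
    {"dx": 0,"dy": 0,"dz": 0,"ax": 0,"ay": 0,"az": 0,"gripper": 0.8},
    {"dx": 0,"dy": 0,"dz": 0,"ax": 0,"ay": 0,"az": 0,"gripper": 0.8},
    {"dx": 0,"dy": 0,"dz": 0,"ax": 0,"ay": 0,"az": 0,"gripper": 0},
    {"dx": 0,"dy": 0,"dz": 0,"ax": 0,"ay": 0,"az": 0,"gripper": 0},
    {"dx": 0,"dy": 0,"dz": 0,"ax": 0,"ay": 0,"az": 0,"gripper": 0},
    {"dx": 0,"dy": 0,"dz": 0,"ax": 0,"ay": 0,"az": 0,"gripper": 0},
    {"dx": 0,"dy": 0,"dz": 0,"ax": 0,"ay": 0,"az": 0,"gripper": 0},
  ],
)

```text
clock: 23.92
eef_pos: [628.6, -145.2, 53.2]
tool_rot: [3.141, -0.003, -0.0]
force: [-1.0, 1.1, 6.1]
width: 36.4
gripper_force: 60.4
```

step_arm(
  plan=[
    {"dx": 0,"dy": 0,"dz": -0.05,"ax": 0,"ay": 0,"az": 0,"gripper": 0},
    {"dx": 0,"dy": 0,"dz": -0.15,"ax": 0,"ay": 0,"az": 0,"gripper": 0},
    {"dx": 0,"dy": 0,"dz": -0.2,"ax": 0,"ay": 0,"az": 0,"gripper": 0},
    {"dx": 0,"dy": 0,"dz": -0.06,"ax": 0,"ay": 0,"az": 0,"gripper": 0},
    {"dx": -0.01,"dy": -0.165,"dz": 0,"ax": 0,"ay": 0,"az": 0,"gripper": 0},
    {"dx": -0.01,"dy": -0.165,"dz": 0,"ax": 0,"ay": 0,"az": 0,"gripper": 0},
    {"dx": -0.01,"dy": -0.165,"dz": 0,"ax": 0,"ay": 0,"az": 0,"gripper": 0},
    {"dx": -0.01,"dy": -0.165,"dz": 0,"ax": 0,"ay": 0,"az": 0,"gripper": 0},
    {"dx": -0.01,"dy": -0.165,"dz": 0,"ax": 0,"ay": 0,"az": 0,"gripper": 0},
    {"dx": -0.01,"dy": -0.165,"dz": 0,"ax": 0,"ay": 0,"az": 0,"gripper": 0},
    {"dx": 0,"dy": 0,"dz": 0.2,"ax": 0,"ay": 0,"az": 0,"gripper": 0},
    {"dx": 0,"dy": 0,"dz": 0.12,"ax": 0,"ay": 0,"az": 0,"gripper": 0},
    {"dx": 0,"dy": 0,"dz": 0,"ax": 0,"ay": 0,"az": 0,"gripper": 0},
    {"dx": 0,"dy": 0,"dz": 0,"ax": 0,"ay": 0,"az": 0,"gripper": 0},
  ],
)

```text
clock: 25.68
eef_pos: [610.5, 151.7, 94.6]
tool_rot: [-3.141, -0.002, -0.001]
force: [0.4, 0.1, -2.1]
width: 37.0
gripper_force: 60.8
```

```bash
python3 t.py tumbler,478,-147,101 pot_lid,478,1,68 salt_shaker,577,-350,52; cat force.txt 2>/dev/null
python3 - <<'E'
from h import *
im=ctrl.get_image('scene');cv2.imwrite('pics/s5.png',cv2.resize(im['color'][140:350,160:470,::-1],None,fx=2,fy=2))
E
```

```text
tumbler (385, 249) [ 473.7 -150. ] d 60.7 63 100.0
pot_lid (318, 248) [4.775e+02 4.000e-01] d 61.6 478 67.4
salt_shaker (470, 208) [ 576.9 -350.3] d 41.0 49 51.7
25.725 [611.  151.8  95.3] 36.8140560938871
```

View pics/s5.png

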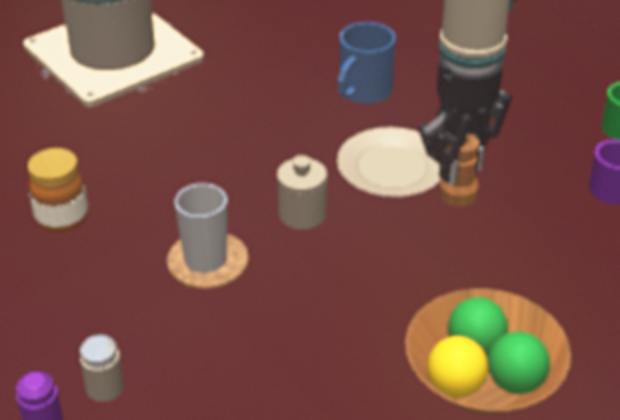

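The tumbler stands on the coaster, measured about 5 mm off centre, and the mill hangs upright at (460,170). Setting the mill down.

step_arm(
  plan=[
    {"dx": 0,"dy": 0,"dz": 0.08,"ax": 0,"ay": 0,"az": 0,"gripper": 0},
    {"dx": 0,"dy": 0,"dz": 0.04,"ax": 0,"ay": 0,"az": 0,"gripper": 0},
    {"dx": 0,"dy": 0,"dz": 0.012,"ax": 0,"ay": 0,"az": 0,"gripper": 0},
    {"dx": 0,"dy": 0,"dz": 0.007,"ax": 0,"ay": 0,"az": 0,"gripper": 0},
    {"dx": 0,"dy": 0,"dz": 0,"ax": 0,"ay": 0,"az": 0,"gripper": 0},
    {"dx": 0,"dy": 0,"dz": 0,"ax": 0,"ay": 0,"az": 0,"gripper": 0},
  ],
)

```text
clock: 26.52
eef_pos: [609.8, 151.8, 53.3]
tool_rot: [-3.141, -0.001, -0.0]
force: [-2.1, -0.2, 6.6]
width: 36.6
gripper_force: 61.5
```

step_arm(
  plan=[
    {"dx": 0,"dy": 0,"dz": 0,"ax": 0,"ay": 0,"az": 0,"gripper": 0.8},
    {"dx": 0,"dy": 0,"dz": 0,"ax": 0,"ay": 0,"az": 0,"gripper": 0.8},
    {"dx": 0,"dy": 0,"dz": 0,"ax": 0,"ay": 0,"az": 0,"gripper": 0.8},
    {"dx": 0,"dy": 0,"dz": -0.1,"ax": 0,"ay": 0,"az": 0,"gripper": 0.8},
    {"dx": 0,"dy": 0,"dz": -0.2,"ax": 0,"ay": 0,"az": 0,"gripper": 0.8},
    {"dx": 0,"dy": 0,"dz": -0.2,"ax": 0,"ay": 0,"az": 0,"gripper": 0.8},
    {"dx": -0.012,"dy": 0.186,"dz": 0,"ax": 0,"ay": 0,"az": 0,"gripper": 0.8},
    {"dx": -0.012,"dy": 0.186,"dz": 0,"ax": 0,"ay": 0,"az": 0,"gripper": 0.8},
    {"dx": -0.012,"dy": 0.186,"dz": 0,"ax": 0,"ay": 0,"az": 0,"gripper": 0.8},
    {"dx": -0.012,"dy": 0.186,"dz": 0,"ax": 0,"ay": 0,"az": 0,"gripper": 0.8},
    {"dx": -0.012,"dy": 0.186,"dz": 0,"ax": 0,"ay": 0,"az": 0,"gripper": 0.8},
    {"dx": -0.012,"dy": 0.186,"dz": 0,"ax": 0,"ay": 0,"az": 0,"gripper": 0.8},
    {"dx": -0.012,"dy": 0.186,"dz": 0,"ax": 0,"ay": 0,"az": 0,"gripper": 0.8},
    {"dx": -0.012,"dy": 0.186,"dz": 0,"ax": 0,"ay": 0,"az": 0,"gripper": 0.8},
    {"dx": -0.012,"dy": 0.186,"dz": 0,"ax": 0,"ay": 0,"az": 0,"gripper": 0.8},
    {"dx": 0,"dy": 0,"dz": 0,"ax": 0,"ay": 0,"az": 0,"gripper": 0.8},
    {"dx": 0,"dy": 0,"dz": 0,"ax": 0,"ay": 0,"az": 0,"gripper": 0.8},
  ],
)

```text
clock: 28.65
eef_pos: [577.1, -349.9, 201.3]
tool_rot: [-3.14, 0.0, -0.001]
force: [-0.0, 0.5, -0.7]
width: 68.3
gripper_force: 0.0
```

```bash
python3 t.py tumbler,478,-147,101 pepper_mill,610,151,85
python3 - <<'E'
from h import *
s=ctrl.read_state();im=ctrl.get_image('wrist');cv2.imwrite('pics/w2.png',im['color'][...,::-1])
# scene view: tumbler rim by range
im=ctrl.get_image('scene');W=world(im)
m=(abs(W[...,2]-101)<5)&(np.hypot(W[...,0]-478,W[...,1]+147)<60);v,u=np.where(m)
P=onplane(im,(u,v),101).astype(np.float32);print('scene tumbler',cv2.minEnclosingCircle(P),len(P))
m=(abs(W[...,2]-85)<3)&(np.hypot(W[...,0]-610,W[...,1]-151)<40);v,u=np.where(m)
P=onplane(im,(u,v),85).astype(np.float32);print('scene mill',cv2.minEnclosingCircle(P),len(P))
c=im['color'].astype(int);m=(abs(W[...,2]-6)<8)&(c[...,1]>90)&(np.hypot(W[...,0]-478,W[...,1]+147)<70);v,u=np.where(m)
P=onplane(im,(u,v),6).astype(np.float32);print('scene coaster',cv2.minEnclosingCircle(P),len(P))
E
```

```text
tumbler (385, 249) [ 476.6 -149.4] d 61.3 115 99.9
pepper_mill (252, 187) [607.6 150. ] d 38.0 187 84.7
28.7 [ 577.6 -348.8  201.4] 68.21221636683973
scene tumbler ((481.57147216796875, -148.98033142089844), 35.026947021484375) 139
scene mill ((612.0070190429688, 149.0423583984375), 21.996919631958008) 72
scene coaster ((480.7875671386719, -145.38482666015625), 52.622676849365234) 569
```

View pics/w2.png

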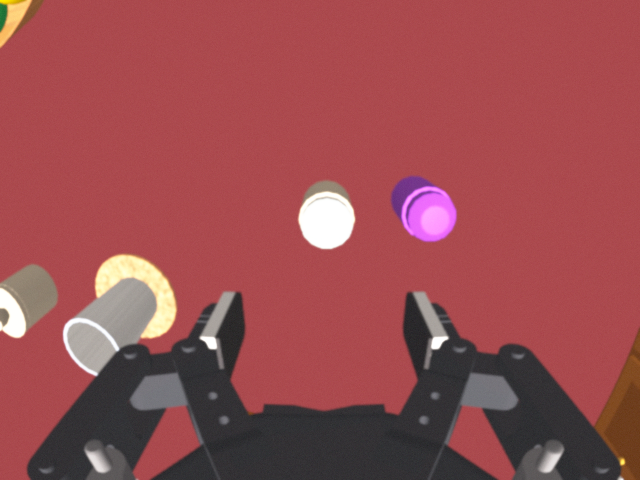

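With the arm clear, the tumbler is 2.5 mm off the coaster's centre and the mill is on target. In the wrist view the salt is at (327,220), in line with the gripper. The purple shaker at (430,213) is close, so I'll narrow the opening.

step_arm(
  plan=[
    {"dx": 0.006,"dy": 0.006,"dz": 0.1,"ax": 0,"ay": 0,"az": 0,"gripper": 0.65},
    {"dx": 0,"dy": 0,"dz": 0.15,"ax": 0,"ay": 0,"az": 0,"gripper": 0.65},
    {"dx": 0,"dy": 0,"dz": 0.1,"ax": 0,"ay": 0,"az": 0,"gripper": 0.65},
    {"dx": 0,"dy": 0,"dz": 0.1,"ax": 0,"ay": 0,"az": 0,"gripper": 0.65},
    {"dx": 0,"dy": 0,"dz": 0.1,"ax": 0,"ay": 0,"az": 0,"gripper": 0.65},
    {"dx": 0,"dy": 0,"dz": 0,"ax": 0,"ay": 0,"az": 0,"gripper": 0.65},
    {"dx": 0,"dy": 0,"dz": 0,"ax": 0,"ay": 0,"az": 0,"gripper": 0},
    {"dx": 0,"dy": 0,"dz": 0,"ax": 0,"ay": 0,"az": 0,"gripper": 0},
    {"dx": 0,"dy": 0,"dz": 0,"ax": 0,"ay": 0,"az": 0,"gripper": 0},
    {"dx": 0,"dy": 0,"dz": 0,"ax": 0,"ay": 0,"az": 0,"gripper": 0},
    {"dx": 0,"dy": 0,"dz": 0,"ax": 0,"ay": 0,"az": 0,"gripper": 0},
  ],
)

```text
clock: 30.18
eef_pos: [579.6, -352.5, 37.9]
tool_rot: [3.141, -0.002, -0.0]
force: [-0.2, 1.2, 6.4]
width: 39.8
gripper_force: 60.4
```

step_arm(
  plan=[
    {"dx": 0,"dy": 0,"dz": -0.05,"ax": 0,"ay": 0,"az": 0,"gripper": 0},
    {"dx": 0,"dy": 0,"dz": -0.15,"ax": 0,"ay": 0,"az": 0,"gripper": 0},
    {"dx": 0,"dy": 0,"dz": -0.2,"ax": 0,"ay": 0,"az": 0,"gripper": 0},
    {"dx": 0,"dy": 0,"dz": -0.15,"ax": 0,"ay": 0,"az": 0,"gripper": 0},
    {"dx": 0.009,"dy": -0.18,"dz": 0,"ax": 0,"ay": 0,"az": 0,"gripper": 0},
    {"dx": 0.009,"dy": -0.18,"dz": 0,"ax": 0,"ay": 0,"az": 0,"gripper": 0},
    {"dx": 0.009,"dy": -0.18,"dz": 0,"ax": 0,"ay": 0,"az": 0,"gripper": 0},
    {"dx": 0.009,"dy": -0.18,"dz": 0,"ax": 0,"ay": 0,"az": 0,"gripper": 0},
    {"dx": 0.009,"dy": -0.18,"dz": 0,"ax": 0,"ay": 0,"az": 0,"gripper": 0},
    {"dx": 0.009,"dy": -0.18,"dz": 0,"ax": 0,"ay": 0,"az": 0,"gripper": 0},
    {"dx": 0.009,"dy": -0.18,"dz": 0,"ax": 0,"ay": 0,"az": 0,"gripper": 0},
    {"dx": 0.009,"dy": -0.18,"dz": 0,"ax": 0,"ay": 0,"az": 0,"gripper": 0},
    {"dx": 0.009,"dy": -0.18,"dz": 0,"ax": 0,"ay": 0,"az": 0,"gripper": 0},
    {"dx": 0.009,"dy": -0.18,"dz": 0,"ax": 0,"ay": 0,"az": 0,"gripper": 0},
    {"dx": 0.009,"dy": -0.18,"dz": 0,"ax": 0,"ay": 0,"az": 0,"gripper": 0},
    {"dx": 0,"dy": 0,"dz": 0,"ax": 0,"ay": 0,"az": 0,"gripper": 0},
    {"dx": 0,"dy": 0,"dz": 0.2,"ax": 0,"ay": 0,"az": 0,"gripper": 0},
    {"dx": 0,"dy": 0,"dz": 0.15,"ax": 0,"ay": 0,"az": 0,"gripper": 0},
    {"dx": 0,"dy": 0,"dz": 0,"ax": 0,"ay": 0,"az": 0,"gripper": 0},
    {"dx": 0,"dy": 0,"dz": 0,"ax": 0,"ay": 0,"az": 0,"gripper": 0},
  ],
)

```text
clock: 32.67
eef_pos: [610.2, 241.5, 98.7]
tool_rot: [-3.141, -0.003, -0.001]
force: [0.3, 0.4, -0.7]
width: 39.6
gripper_force: 60.9
```

Run:
```python
from h import *
im=ctrl.get_image('scene');cv2.imwrite('pics/s6.png',cv2.resize(im['color'][120:340,150:520,::-1],None,fx=2,fy=2))
```

```text
(no output)
```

View pics/s6.png

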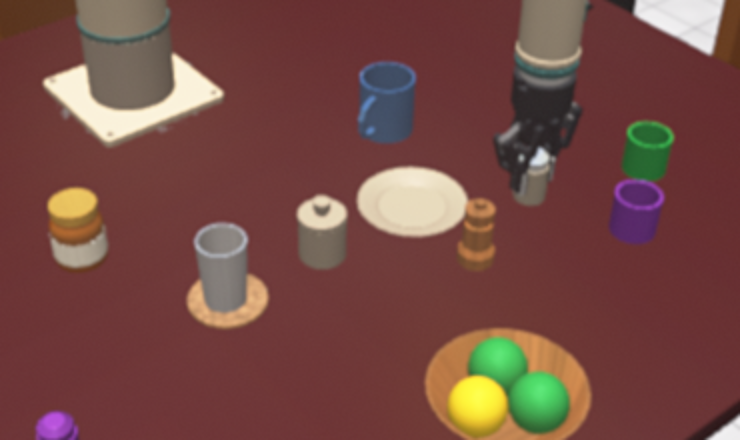

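The salt hangs upright at (530,180), beside the mill at (478,235). Lowering it.

step_arm(
  plan=[
    {"dx": 0,"dy": 0,"dz": 0.12,"ax": 0,"ay": 0,"az": 0,"gripper": 0},
    {"dx": 0,"dy": 0,"dz": 0.06,"ax": 0,"ay": 0,"az": 0,"gripper": 0},
    {"dx": 0,"dy": 0,"dz": 0.013,"ax": 0,"ay": 0,"az": 0,"gripper": 0},
    {"dx": 0,"dy": 0,"dz": 0.008,"ax": 0,"ay": 0,"az": 0,"gripper": 0},
    {"dx": 0,"dy": 0,"dz": 0,"ax": 0,"ay": 0,"az": 0,"gripper": 0},
    {"dx": 0,"dy": 0,"dz": 0,"ax": 0,"ay": 0,"az": 0,"gripper": 0},
  ],
)

```text
clock: 33.48
eef_pos: [609.6, 242.0, 37.9]
tool_rot: [-3.141, -0.002, -0.0]
force: [-1.5, -0.5, 6.4]
width: 39.9
gripper_force: 61.1
```

step_arm(
  plan=[
    {"dx": 0,"dy": 0,"dz": 0,"ax": 0,"ay": 0,"az": 0,"gripper": 0.65},
    {"dx": 0,"dy": 0,"dz": 0,"ax": 0,"ay": 0,"az": 0,"gripper": 0.65},
    {"dx": 0,"dy": 0,"dz": 0,"ax": 0,"ay": 0,"az": 0,"gripper": 0.65},
    {"dx": 0,"dy": 0,"dz": -0.08,"ax": 0,"ay": 0,"az": 0,"gripper": 0.65},
    {"dx": 0,"dy": 0,"dz": -0.2,"ax": 0,"ay": 0,"az": 0,"gripper": 0.65},
    {"dx": 0,"dy": 0,"dz": -0.2,"ax": 0,"ay": 0,"az": 0,"gripper": 0.65},
    {"dx": 0,"dy": 0,"dz": -0.15,"ax": 0,"ay": 0,"az": 0,"gripper": 0.65},
    {"dx": 0,"dy": 0.2,"dz": 0,"ax": 0,"ay": 0,"az": 0,"gripper": 0.65},
    {"dx": 0,"dy": 0.2,"dz": 0,"ax": 0,"ay": 0,"az": 0,"gripper": 0.65},
    {"dx": 0,"dy": 0.2,"dz": 0,"ax": 0,"ay": 0,"az": 0,"gripper": 0.65},
    {"dx": 0,"dy": 0.2,"dz": 0,"ax": 0,"ay": 0,"az": 0,"gripper": 0.65},
    {"dx": 0,"dy": 0.2,"dz": 0,"ax": 0,"ay": 0,"az": 0,"gripper": 0.65},
    {"dx": 0,"dy": 0.2,"dz": 0,"ax": 0,"ay": 0,"az": 0,"gripper": 0.65},
    {"dx": 0,"dy": 0.2,"dz": 0,"ax": 0,"ay": 0,"az": 0,"gripper": 0.65},
    {"dx": 0,"dy": 0.2,"dz": 0,"ax": 0,"ay": 0,"az": 0,"gripper": 0.65},
    {"dx": 0,"dy": 0.2,"dz": 0,"ax": 0,"ay": 0,"az": 0,"gripper": 0.65},
    {"dx": 0,"dy": 0.2,"dz": 0,"ax": 0,"ay": 0,"az": 0,"gripper": 0.65},
    {"dx": 0,"dy": 0,"dz": 0,"ax": 0,"ay": 0,"az": 0,"gripper": 0.65},
    {"dx": 0,"dy": 0,"dz": 0,"ax": 0,"ay": 0,"az": 0,"gripper": 0.65},
  ],
)

```text
clock: 35.85
eef_pos: [608.5, -357.7, 224.8]
tool_rot: [-3.14, 0.0, -0.001]
force: [-0.7, 0.5, 0.1]
width: 55.4
gripper_force: 0.0
```

```bash
python3 t.py tumbler,478,-147,101 pot_lid,478,1,68 pepper_mill,610,151,85 salt_shaker,610,241,52 mug,310,247,90 honey,291,-248,90; cp top_last.png pics/t9.png
```

```text
tumbler (385, 249) [ 476.4 -149.4] d 61.0 97 100.1
pot_lid (318, 248) [4.775e+02 4.000e-01] d 61.6 478 67.3
pepper_mill (252, 187) [607.6 150. ] d 38.0 177 84.8
salt_shaker (214, 189) [605.7 239.6] d 41.2 43 51.8
mug (205, 321) [310.3 247.1] d 80.0 202 89.0
honey (429, 334) [ 291.8 -248.8] d 59.4 472 89.3
35.9 [ 609.1 -356.4  225. ] 55.14164909970642
```

View pics/t9.png

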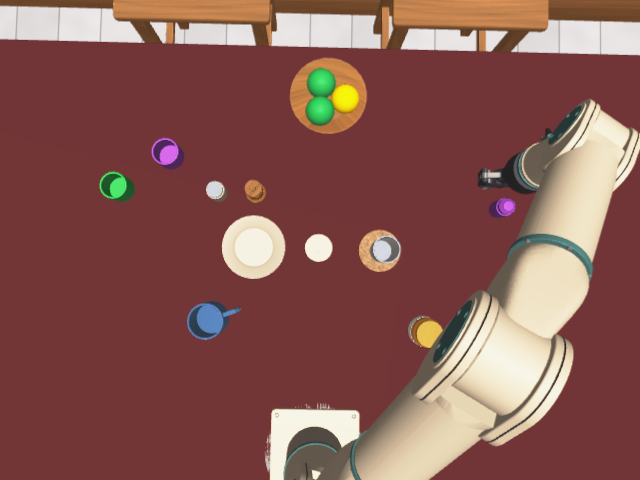

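The view shows everything upright and in place: salt (215,190), mill (255,190), lidded pot (318,248), tumbler on the coaster (385,250). The mug and honey jar have not moved and the arm is clear. Handing in.

```bash
python3 -c "
from cell import ctrl
print(ctrl.finish_job())"
```

```text
the job is handed in; nothing more can be done
None
```

The breakfast place is laid and handed in at about 36 s of the 131 s; no verdict came back, but in the last top view everything measured within its tolerance and the mug and honey jar had not moved.

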